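# Tug-test a printed snap cap, then swing the bench magnifier over it

### The job

Check the orange snap cap: first pull it straight up with about 12 N, so that the green band on its stem shows but not the red, hold it so for a second, and let it back down. Then swing the stiff-jointed bench magnifier round until the whole orange cap lies under the glass and leave it standing there. Do not pull the blue cap, and leave the blue tape roll, the scraper and the dark blue vase where they are.

Things in the scene. Friction and masses are not known exactly. Their poses are not given: they have to be found in the camera images.
- lens (a point): centre of the magnifier's round lens head, 161 mm above the table: a white ring 120 mm across outside, 98 mm inside (the glass), from 150 to 172 mm above the table. It hangs clear of the caps and can be pushed sideways by its rim
- bar_mid (a point): middle of the magnifier's arm, a level white bar 24 mm wide and 16 mm high, 161 mm above the table: half-way between the lens centre and the upright axis about which the arm swings. That axis is 300 mm from the lens centre and 150 mm from this point, on the line from the lens through this point; it is a post 26 mm thick on a white foot 120 mm across fixed to the table, beyond the caps as seen from the robot, with a black hub 42 mm across on top (197 mm above the table)
- lens_arm (a joint): swing of the magnifier's arm about its upright axis, rad, counter-clockwise seen from above, from -1.3 to 1.3. At 0 the lens lies on the robot's side of the pivot, midway between the two caps; from the robot, growing values carry it to the right (-y). The joint is stiff (about 0.9 N m, some 3 N at the lens) and stays where it is left
- orange_cap_mid (a point): centre of the orange printed snap cap: an upright ribbed cylinder 34 mm across and 43 mm tall, its top 98 mm above the table at rest. It sits on a stem rising from a pull-test stand (grey base 80 x 80 x 18 mm bolted to the table, with an aluminium sleeve 44 mm across up to 50 mm above the table; the cap's underside is 5 mm above the sleeve)
- orange_cap (a joint): lift of the orange cap with its stem, m: 0 at rest, at most 0.022. The cap is retained and does not come off; a spring in the stand resists the lift with 1 N per mm (plus 0.5 N of weight) and draws the cap back when it is let go. The part of the stem between sleeve and cap shows white up to 8 mm of lift, then also green from 8 to 16 mm, then also red above 16 mm
- blue_cap_mid (a point): centre of the blue printed snap cap: an upright ribbed cylinder 34 mm across and 43 mm tall, its top 98 mm above the table at rest. It sits on a stem rising from a pull-test stand (grey base 80 x 80 x 18 mm bolted to the table, with an aluminium sleeve 44 mm across up to 50 mm above the table; the cap's underside is 5 mm above the sleeve)
- blue_cap (a joint): lift of the blue cap with its stem, m: 0 at rest, at most 0.022. The cap is retained and does not come off; a spring in the stand resists the lift with 1 N per mm (plus 0.5 N of weight) and draws the cap back when it is let go. The part of the stem between sleeve and cap shows white up to 8 mm of lift, then also green from 8 to 16 mm, then also red above 16 mm
- tape: blue roll of tape lying flat, 104 mm across, 48 mm high; a bystander, origin under its middle
- scraper: scraper with red handle lying flat, 200 mm long; a bystander
- vase: dark blue printed vase, 76 mm across, 125 mm high, standing; a bystander, origin under its middle
Things that resemble listed ones, but are neither listed nor needed, are in the scene too. What is shaped like the part that bears blue_cap_mid but pink or turquoise is not meant.

How it is judged (in metres and radians):
On the way, in this order (a step that is already met when the one before it is completed fails the run):
1. the orange cap is pulled up until the green band shows (lift over 8 mm, about 8 N) and held there for 0.8 s (value of joint orange_cap above 0.008 m), for 0.8 s.
2. the cap has been let down again (value of joint orange_cap below 0.002 m), for 0.2 s.
3. the lens stands over the orange cap (horizontal distance between lens and orange_cap_mid below 0.03 m), for 0.2 s.
At the end, for the whole second after the job is handed in: The lens centre stands still within 30 mm, seen from above, of the orange cap's centre (the whole cap is under the glass), and both caps are back down (lift under 2 mm) (horizontal distance between lens and orange_cap_mid below 0.03 m and velocity of joint lens_arm between -0.03 and 0.03 rad/s and value of joint each of orange_cap, blue_cap below 0.002 m); the robot touches nothing.
It fails at once if the orange cap is overpulled: the red band shows (lift over 16 mm) (value of joint orange_cap above 0.016 m).
It fails at once if the blue cap is pulled (lift over 4 mm) (value of joint blue_cap above 0.004 m).
It fails at once if the tape roll, the scraper or the vase is moved by more than 30 mm or tipped over (distance of any of tape, scraper, vase from where it was at the start of the episode above 0.03 m or angle between any of tape, scraper, vase's own z axis and vertical above 0.5 rad).
It also fails if it takes over 64 s, if anything falls off the work surface, if the arm or the gripper's body presses on something with over 40 N, if the wrist force passes 120 N, or if a joint passes its speed limit or range.

### The arm

A 6-joint arm with a two-finger parallel gripper is mounted at the origin on the work surface. World frame = base frame: x ahead of the robot, y to its left, z up, the work surface at z = 0. Lengths are in m, angles in degrees, forces in N, time in s.
With the tool pointing down it reaches from about 0.25 to 0.725 m from the base axis. Payload 9.7 kg.
Tool frame: the origin (TCP) lies at the very end of the fingers, on their centre line; the grasp point (between the pads) lies 19 mm behind it; z points along the fingers, y is the line along which they close (so a half turn about z gives the same grasp; the last joint's range is limited). The gripper opens to 85 mm and grips with 20 to 120 N. Pads are 22 mm wide; open, the fingers measure 114 mm over their backs; the gripper's body (76 mm by 85 mm) begins 54 mm behind the grasp point. The pads swing forward as they close: fully open they stand 13 mm farther back than shut.
Start: joints at [-64.458, 4.979, 10.078, 95.1, 0, 90], TCP at [0.237, -0.496, 0.231] pointing down, gripper open.
Joint ranges: [-179.16, 179.16], [-48.56, 103.87], [-65.8, 70.77], [-126.05, 130.52], [-82.76, 87.17], [-180, 180]. Speed limits (degrees/s): [127.2, 127.2, 147.25, 180, 180, 180].

### API

Orientations are given as [roll, pitch, yaw] about the fixed x, y, z axes, in that order (R = Rz(yaw) Ry(pitch) Rx(roll)).
In Python, from workcell import bot gives the robot as it stands.
- The arm moves only by the tool arm_command, never from a script. Its argument "series" is a list of rows, each a list of 4 numbers: the shift along the tool's x, y, z in m, then the turn about the tool's z in rad. A call has exactly 5 rows; each row is the pose to reach, as a shift and turn from the pose commanded when the call began, along the tool's axes at that moment; what a row does not reach only later rows make up. A row lasts 1/10 s, in which the tool goes at most 50 mm and 8.59 degrees, less where a joint would pass 70% of its speed; a pose out of reach is approached as far as the arm can. A call with a gripper value outside its range is refused whole. "hand" is the finger opening in m, from 0 to 0.0854, set as the call begins (left out, the last holds). The fingers move at their own pace and stop on an object; "grip_force" is the grip in N (left out, the last holds). Time passes only in rows, so rows that repeat a pose let the fingers close, or fill a call up. It gives the time, the measured TCP pose, the force, the opening and the grip force at its end, in the units of the state.
- bot.get_obs(): the state, without advancing time (a new reading comes with each control period).
- bot.camera(name): name is "scene" or "side" or "wrist"; returns a dict with "color" (420x560x3 uint8, blue, green, red), "camera_matrix" (3x3 intrinsics, pixels), "xyz" and "orientation" of the camera in the world; the wrist camera has in their place "T_tool_cam" (4x4, takes a point from camera to tool coordinates, whose origin is the TCP and whose axes are the flange's). Camera axes: x right, y up, looking along -z (the intrinsics and any distortion apply to the point x, -y, -z); pixel columns grow to the right and rows downward; lengths in m; the calibration is good to about 2 mm. A picture is of the moment at which its call begins: read the wrist's pose just before it. There is no depth.
- bot.job_done(): hands the job in; it is judged then, once.
Trained networks look in the newest picture that a camera, given by its name, has taken for a name from the list of things; names that differ only in an ending like _2 or _b are one class to them, and where a whole thing is asked for, a point or a joint stands for the part that bears it (a point fixed in the world has none). Each returns a list of dicts, best first, with "confidence" (0 to 1); they miss things now and then, are a little off and sometimes report something else, mostly with a low value. They report only what shows in the picture. A call takes as long as a camera call. They do not tell look-alikes from the thing itself.
- bot.find_in(camera, target): "location" ([column, row] in pixels, amid what is visible of it).
- bot.mark_of(camera, target): "location" ([column, row] in pixels: a listed point, or the origin of a listed thing).
The state is a dict: "time": time; "q": joint angles; "qd": joint speeds; "joint_efforts": joint torques, N m; "ee_pos": TCP position; "tcp_rot": TCP orientation; "wrist_force": force on the tool from outside, world axes, zero at the start; "torque": the same for the moment, N m; "opening": finger opening in m; "grasp_force": force on a finger pad.
Only numpy, scipy, OpenCV 4.12 (cv2) and the standard library are available. Lean on these libraries where they do the work, as an engineer would, in place of code of your own. Each camera call takes 0.05 s, during which the arm holds its last target. There are 200 camera calls.

## Working session

There is one attempt and no reset: what is moved stays moved. The work goes in short steps, Python scripts to look and compute and a tool call to move; the robot and the scene stay as the last step left them, time stands still between calls to the robot, and variables do not carry over. Pictures are saved under pics/ and viewed, at most 10 in all, crops included, and the job is handed in when it is done.

Besides the shell and the picture viewer there is one more tool, called after ">>>" by a JSON object that holds its "op" and its "data", one argument or row to a line. arm_command: Moves the arm, as the interface text tells. Its arguments: {"type":"object","properties":{"series":{"type":"array"},"hand":{"type":"number"},"grip_force":{"type":"number"}},"required":["series"]}

```bash
mkdir -p pics; cat > h.py <<'E'
import numpy as np, cv2
from scipy.spatial.transform import Rotation as R
from workcell import bot
def cam(n):
    o=bot.get_obs(); c=bot.camera(n); c['obs']=o
    return c
def pose(c):
    if 'T_tool_cam' in c:
        T=np.eye(4); T[:3,:3]=tr(c['obs']); T[:3,3]=c['obs']['ee_pos']
        T=T@np.array(c['T_tool_cam']); return T[:3,:3],T[:3,3]
    o=np.array(c['orientation'],float)
    Rm=o if o.shape==(3,3) else R.from_euler('xyz',o,degrees=True).as_matrix()
    return Rm,np.array(c['xyz'])
def tr(o):
    o=np.array(o['tcp_rot'],float)
    return o if o.shape==(3,3) else R.from_euler('xyz',o,degrees=True).as_matrix()
def ray(c,px):
    K=np.array(c['camera_matrix']); d=np.linalg.inv(K)@[px[0],px[1],1]
    Rm,t=pose(c); return t,Rm@[d[0],-d[1],-d[2]]
def at_z(c,px,z):
    t,d=ray(c,px); return t+d*(z-t[2])/d[2]
E
python3 - <<'E'
from h import *
print(bot.get_obs())
Z={'lens':.161,'bar_mid':.161,'orange_cap_mid':.0765,'blue_cap_mid':.0765,'tape':0,'scraper':0.01,'vase':0}
for n in ['scene','side']:
    c=cam(n); cv2.imwrite(f'pics/{n}.png',c['color']); print(n,c['xyz'],c['orientation'],{k:v for k,v in c.items() if k not in('color','obs')}.keys())
    for k,z in Z.items():
        for r in bot.mark_of(n,k)[:3]: print(k,np.round(r['location']),round(r['confidence'],2),at_z(c,r['location'],z).round(3))
E
```

```text
{'time': 0.0, 'q': array([-6.44575113e+01,  5.01001299e+00,  1.00350186e+01,  9.50996085e+01,
        1.77199985e-03,  9.00019302e+01]), 'qd': array([-0.07699729,  0.02423048, -0.03860785,  0.01912803,  0.0680076 ,
       -0.00770537]), 'joint_efforts': array([-2.63185511e-04, -5.20396757e+01,  4.64796853e+01,  1.66086538e-02,
       -3.30932960e-05, -1.36614381e-05]), 'ee_pos': array([ 0.23705894, -0.49603693,  0.23059856]), 'tcp_rot': array([-1.79925397e+02, -1.76948509e-03,  2.55405562e+01]), 'wrist_force': array([-0.6579677 , -0.77291244,  0.09091255]), 'torque': array([-0.02735425,  0.03005993, -0.08040075]), 'grasp_force': 0.0, 'opening': 0.08555800877736425}
scene [1.24902322 0.13552445 1.02638927] [ 37.52082086  -0.17504333 101.81177789] dict_keys(['camera_matrix', 'xyz', 'orientation'])
lens [223. 169.] 0.81 [ 0.499 -0.171  0.161]
bar_mid [219. 214.] 0.86 [ 0.646 -0.137  0.161]
orange_cap_mid [166. 203.] 0.74 [ 0.583 -0.319  0.077]
blue_cap_mid [318. 252.] 0.71 [0.654 0.119 0.077]
blue_cap_mid [291. 171.] 0.62 [ 0.392 -0.     0.076]
blue_cap_mid [294. 204.] 0.58 [0.511 0.031 0.076]
tape [444. 245.] 0.67 [0.509 0.459 0.   ]
scraper [385. 197.] 0.91 [0.379 0.285 0.01 ]
scraper [446. 246.] 0.66 [0.517 0.462 0.01 ]
vase [169. 207.] 0.71 [ 0.54  -0.341  0.   ]
vase [141. 198.] 0.58 [ 0.525 -0.439  0.   ]
side [ 0.24597638 -1.2622289   0.83937554] [ 60.49531769  -1.13523175 -15.48128832] dict_keys(['camera_matrix', 'xyz', 'orientation'])
lens [250. 222.] 0.89 [ 0.487 -0.173  0.161]
orange_cap_mid [297. 274.] 0.78 [ 0.581 -0.324  0.077]
blue_cap_mid [205. 223.] 0.65 [ 0.38  -0.01   0.077]
blue_cap_mid [249. 212.] 0.58 [0.53  0.027 0.077]
blue_cap_mid [279. 194.] 0.48 [0.658 0.125 0.077]
tape [228. 178.] 0.91 [0.535 0.45  0.   ]
scraper [189. 199.] 0.8 [0.361 0.284 0.01 ]
vase [286. 331.] 0.62 [ 0.517 -0.445  0.   ]
vase [226. 175.] 0.31 [0.533 0.474 0.   ]
```

View pics/scene.png

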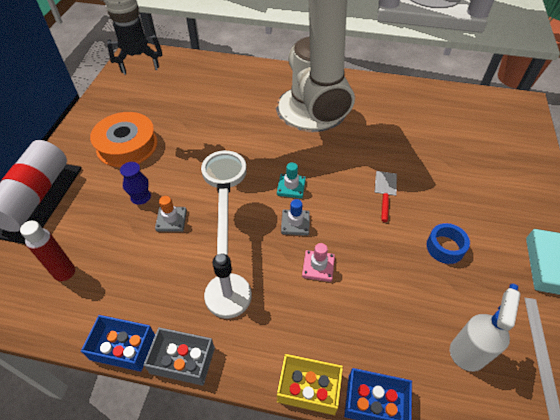

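View pics/side.png

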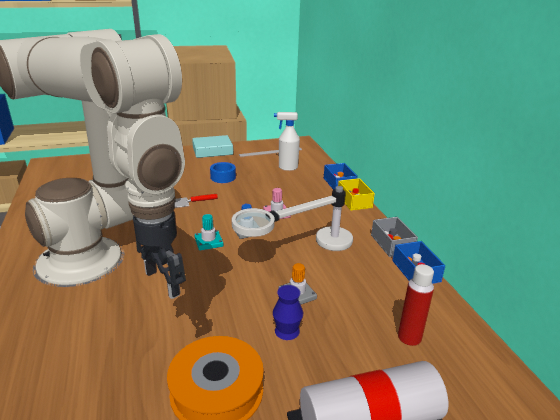

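The scene view shows the orange cap at (166,203), vase at (135,183), lens at (223,169) and pivot hub at (222,263). The side view agrees: cap at (297,272), lens at (253,222), vase at (288,313). I'm moving toward the cap for a closer wrist look.

>>> {"op": "arm_command", "data": {
  "series": [
    [0.04,0,0,0],
    [0.09,0,0,0],
    [0.14,0,0,0],
    [0.19,0,0,0],
    [0.23,0,0,0]
  ],
  "hand": 0.085,
  "grip_force": 40
}}

```text
time: 1.3
ee_pos: [0.4468, -0.3956, 0.2313]
tcp_rot: [180.0, -0.0, 25.6]
wrist_force: [0.6, -1.0, -0.1]
opening: 0.0848
grasp_force: 0.0
```

>>> {"op": "arm_command", "data": {
  "series": [
    [0.03,0,0,0],
    [0.06,0,0,0],
    [0.08,0,0,0],
    [0.08,0,0,0],
    [0.08,0,0,0]
  ]
}}

```text
time: 1.8
ee_pos: [0.5168, -0.3625, 0.231]
tcp_rot: [-180.0, 0.0, 25.6]
wrist_force: [0.2, 1.5, 0.8]
opening: 0.0853
grasp_force: 0.0
```

```bash
python3 - <<'E'
from h import *
c=cam('wrist'); cv2.imwrite('pics/w1.png',c['color']); o=c['obs']; print(o['ee_pos'],o['tcp_rot'],o['time'],pose(c)[1])
for k,z in {'orange_cap_mid':.0765,'lens':.161,'vase':0}.items():
    for r in bot.mark_of('wrist',k)[:2]:
        p=at_z(c,r['location'],z); print(k,np.round(r['location']),round(r['confidence'],2),p.round(4),'tool delta',(tr(o).T@(p-o['ee_pos'])).round(4))
E
```

```text
[ 0.51680788 -0.3624883   0.23099705] [-1.79976707e+02  2.95392809e-02  2.55864580e+01] 1.8 [ 0.59290014 -0.32615623  0.37402256]
orange_cap_mid [265.  97.] 0.7 [ 0.5858 -0.3142  0.0765] tool delta [ 0.0832 -0.0137  0.1545]
lens [  1. 128.] 0.72 [ 0.4957 -0.1691  0.161 ] tool delta [ 0.0645 -0.1835  0.07  ]
vase [340. 197.] 0.96 [ 0.5175 -0.4438  0.    ] tool delta [-0.0344  0.0737  0.231 ]
```

View pics/w1.png

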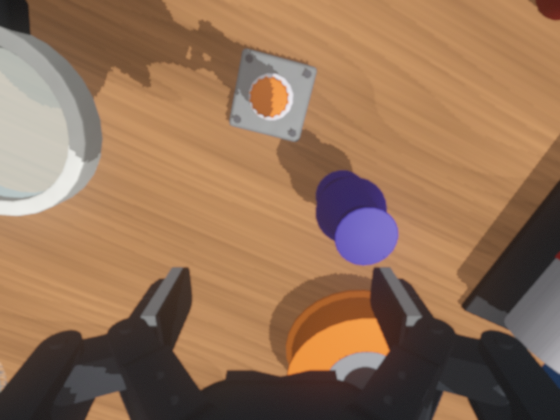

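The wrist view shows the orange cap at about (270,97), the vase at (355,215) and the lens at the left edge. I'll move over the cap and descend in a straight line.

>>> {"op": "arm_command", "data": {
  "series": [
    [0.03,-0.004,0,0],
    [0.06,-0.008,0,0],
    [0.081,-0.011,0.02,0],
    [0.081,-0.011,0.05,0],
    [0.081,-0.011,0.07,0]
  ]
}}

```text
time: 2.5
ee_pos: [0.5848, -0.3176, 0.1594]
tcp_rot: [-179.9, 0.0, 25.5]
wrist_force: [0.8, 0.1, 0.5]
opening: 0.0849
grasp_force: 0.0
```

```bash
python3 - <<'E'
from h import *
c=cam('wrist'); o=c['obs']; print(o['ee_pos'])
for r in bot.mark_of('wrist','orange_cap_mid')[:2]: print(r)
c=cam('side'); cv2.imwrite('pics/s2.png',cv2.resize(c['color'][180:340,200:400],None,fx=3,fy=3))
E
```

```text
[ 0.58484442 -0.31758348  0.15939485]
{'location': [282.8, 211.8], 'confidence': 0.8}
```

View pics/s2.png

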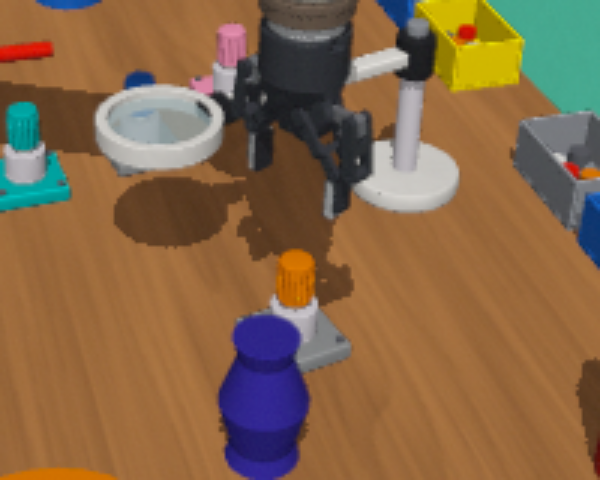

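The gripper hangs above the orange cap (crop pixel (297,278)), clear of vase and lens. I'll descend and close.

>>> {"op": "arm_command", "data": {
  "series": [
    [0,0,0.03,0],
    [0,0,0.06,0],
    [0,0,0.08,0],
    [0,0,0.096,0],
    [0,0,0.096,0]
  ]
}}

```text
time: 3.15
ee_pos: [0.5845, -0.3178, 0.0643]
tcp_rot: [-179.9, 0.1, 25.5]
wrist_force: [-0.7, 0.5, -0.3]
opening: 0.0849
grasp_force: 0.0
```

>>> {"op": "arm_command", "data": {
  "series": [
    [0,0,0,0],
    [0,0,0,0],
    [0,0,0,0],
    [0,0,0,0],
    [0,0,0,0]
  ],
  "hand": 0.02,
  "grip_force": 60
}}

```text
time: 3.65
ee_pos: [0.5858, -0.3182, 0.0666]
tcp_rot: [179.9, -0.1, 25.5]
wrist_force: [-0.2, -1.3, 6.0]
opening: 0.0307
grasp_force: 59.3
```

>>> {"op": "arm_command", "data": {
  "series": [
    [0,0,0,0],
    [0,0,0,0],
    [0,0,0,0],
    [0,0,0,0],
    [0,0,0,0]
  ]
}}

```text
time: 4.15
ee_pos: [0.5858, -0.3182, 0.0666]
tcp_rot: [179.9, -0.1, 25.5]
wrist_force: [-0.5, -0.1, 6.7]
opening: 0.0304
grasp_force: 59.3
```

>>> {"op": "arm_command", "data": {
  "series": [
    [0,0,-0.001,0],
    [0,0,-0.002,0],
    [0,0,-0.003,0],
    [0,0,-0.004,0],
    [0,0,-0.004,0]
  ]
}}

```text
time: 4.65
ee_pos: [0.5857, -0.3182, 0.0691]
tcp_rot: [179.9, -0.0, 25.5]
wrist_force: [4.0, -4.5, -3.3]
opening: 0.0305
grasp_force: 59.5
```

>>> {"op": "arm_command", "data": {
  "series": [
    [0,0,-0.001,0],
    [0,0,-0.002,0],
    [0,0,-0.003,0],
    [0,0,-0.004,0],
    [0,0,-0.004,0]
  ]
}}

```text
time: 5.15
ee_pos: [0.5857, -0.3182, 0.0725]
tcp_rot: [180.0, -0.0, 25.5]
wrist_force: [6.6, -4.8, -6.8]
opening: 0.0308
grasp_force: 59.7
```

>>> {"op": "arm_command", "data": {
  "series": [
    [0,0,-0.002,0],
    [0,0,-0.004,0],
    [0,0,-0.005,0],
    [0,0,-0.006,0],
    [0,0,-0.006,0]
  ]
}}

```text
time: 5.65
ee_pos: [0.5856, -0.3182, 0.0777]
tcp_rot: [180.0, 0.0, 25.5]
wrist_force: [8.4, -6.1, -11.1]
opening: 0.0302
grasp_force: 60.2
```

```bash
python3 - <<'E'
from h import *
c=cam('side'); cv2.imwrite('pics/s3.png',cv2.resize(c['color'][240:310,260:340],None,fx=7,fy=7)); o=bot.get_obs(); print(o['ee_pos'],o['wrist_force'])
E
```

```text
[ 0.58563493 -0.31817492  0.07757104] [  7.70677762  -6.73363749 -11.0039031 ]
```

View pics/s3.png

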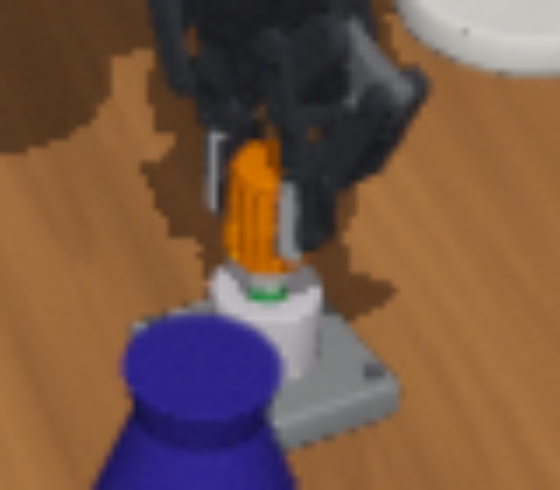

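The green band shows at (267,294) with no red, and the force is about 11 N. I'll add 1 mm and hold for over a second.

>>> {"op": "arm_command", "data": {
  "series": [
    [0,0,-0.001,0],
    [0,0,-0.001,0],
    [0,0,-0.001,0],
    [0,0,-0.001,0],
    [0,0,-0.001,0]
  ]
}}

```text
time: 6.2
ee_pos: [0.5856, -0.3182, 0.0783]
tcp_rot: [-180.0, 0.0, 25.5]
wrist_force: [7.8, -6.2, -11.7]
opening: 0.0306
grasp_force: 60.2
```

>>> {"op": "arm_command", "data": {
  "series": [
    [0,0,0,0],
    [0,0,0,0],
    [0,0,0,0],
    [0,0,0,0],
    [0,0,0,0]
  ]
}}

```text
time: 6.7
ee_pos: [0.5856, -0.3181, 0.0783]
tcp_rot: [-180.0, 0.0, 25.5]
wrist_force: [7.1, -6.2, -12.9]
opening: 0.0304
grasp_force: 60.2
```

>>> {"op": "arm_command", "data": {
  "series": [
    [0,0,0,0],
    [0,0,0,0],
    [0,0,0,0],
    [0,0,0,0],
    [0,0,0,0]
  ]
}}

```text
time: 7.2
ee_pos: [0.5856, -0.3182, 0.0783]
tcp_rot: [-180.0, 0.0, 25.5]
wrist_force: [7.9, -6.8, -11.5]
opening: 0.0305
grasp_force: 60.2
```

>>> {"op": "arm_command", "data": {
  "series": [
    [0,0,0.003,0],
    [0,0,0.006,0],
    [0,0,0.009,0],
    [0,0,0.012,0],
    [0,0,0.014,0]
  ]
}}

```text
time: 7.7
ee_pos: [0.5858, -0.3182, 0.0666]
tcp_rot: [179.9, -0.0, 25.5]
wrist_force: [-0.6, -1.1, 11.8]
opening: 0.0304
grasp_force: 62.6
```

>>> {"op": "arm_command", "data": {
  "series": [
    [0,0,0,0],
    [0,0,0,0],
    [0,0,0,0],
    [0,0,0,0],
    [0,0,0,0]
  ]
}}

```text
time: 8.2
ee_pos: [0.5857, -0.3182, 0.0667]
tcp_rot: [179.9, -0.0, 25.5]
wrist_force: [3.8, -4.3, 0.7]
opening: 0.0307
grasp_force: 62.0
```

>>> {"op": "arm_command", "data": {
  "series": [
    [0,0,0,0],
    [0,0,0,0],
    [0,0,0,0],
    [0,0,0,0],
    [0,0,0,0]
  ],
  "hand": 0.085
}}

```text
time: 8.7
ee_pos: [0.5851, -0.3176, 0.0661]
tcp_rot: [-180.0, 0.0, 25.5]
wrist_force: [0.5, 0.4, -0.4]
opening: 0.0851
grasp_force: 0.0
```

>>> {"op": "arm_command", "data": {
  "series": [
    [0,0,0,0],
    [0,0,0,0],
    [0,0,-0.02,0],
    [0,0,-0.05,0],
    [0,0,-0.09,0]
  ]
}}

```text
time: 9.2
ee_pos: [0.5844, -0.3173, 0.1555]
tcp_rot: [-179.8, 0.1, 25.5]
wrist_force: [0.9, -1.8, 0.3]
opening: 0.0849
grasp_force: 0.0
```

>>> {"op": "arm_command", "data": {
  "series": [
    [0,0,-0.04,0],
    [0,0,-0.08,0],
    [0,0,-0.09,0],
    [0,0,-0.09,0],
    [0,0,-0.09,0]
  ],
  "hand": 0
}}

```text
time: 9.7
ee_pos: [0.5851, -0.3177, 0.2448]
tcp_rot: [-179.9, 0.0, 25.5]
wrist_force: [-0.2, 0.0, -0.3]
opening: 0.0118
grasp_force: 0.0
```

```bash
python3 - <<'E'
from h import *
o=bot.get_obs(); print(o['ee_pos'],o['wrist_force'],o['opening'],o['q'])
for n in ['scene','side']:
    c=cam(n)
    for k,z in {'orange_cap_mid':.0765,'lens':.161,'bar_mid':.161}.items():
        for r in bot.mark_of(n,k)[:1]: print(n,k,np.round(r['location']),at_z(c,r['location'],z).round(3))
E
```

```text
[ 0.58511031 -0.31770375  0.24482778] [-0.17951346  0.02175013 -0.25977518] 0.011836511043483216 [-2.85014543e+01  2.26846477e+01  3.27851930e+01  1.00186429e+02
  7.88213404e-04  1.25958861e+02]
scene orange_cap_mid [169. 206.] [ 0.591 -0.309  0.077]
scene lens [224. 172.] [ 0.511 -0.165  0.161]
scene bar_mid [222. 214.] [ 0.644 -0.131  0.161]
side orange_cap_mid [297. 275.] [ 0.579 -0.328  0.077]
side lens [249. 222.] [ 0.486 -0.169  0.161]
side bar_mid [299. 211.] [ 0.642 -0.144  0.161]
```

Cap released at (0.585,-0.318); the pivot works out near (0.787,-0.105). I'm moving the closed fingers over to the far (+y) side of the lens.

>>> {"op": "arm_command", "data": {
  "series": [
    [0,-0.04,0,0],
    [0.002,-0.085,0,0],
    [0.003,-0.13,0,0],
    [0.004,-0.17,0,0],
    [0.005,-0.2,0,0]
  ],
  "hand": 0
}}

```text
time: 10.6
ee_pos: [0.5023, -0.1333, 0.2466]
tcp_rot: [180.0, -0.0, 25.6]
wrist_force: [-0.6, 0.1, 0.7]
opening: 0.0
grasp_force: 0.0
```

>>> {"op": "arm_command", "data": {
  "series": [
    [0,-0.04,0,0],
    [0,-0.08,0,0],
    [0,-0.08,0,0],
    [0,-0.08,0,0],
    [0,-0.08,0,0]
  ]
}}

```text
time: 11.1
ee_pos: [0.4693, -0.0634, 0.2463]
tcp_rot: [180.0, -0.0, 25.5]
wrist_force: [0.7, 0.7, 0.0]
opening: 0.0005
grasp_force: 0.0
```

```bash
python3 - <<'E'
from h import *
c=cam('wrist'); o=c['obs']; print(o['ee_pos'],o['opening'],o['tcp_rot']); cv2.imwrite('pics/w4.png',c['color'])
for r in bot.mark_of('wrist','lens')[:1]: print(at_z(c,r['location'],.161))
E
```

```text
[ 0.46926276 -0.06337688  0.24626269] 0.0004775730931977378 [ 1.79983385e+02 -7.75763652e-03  2.55304210e+01]
[ 0.49673489 -0.17165528  0.161     ]
```

View pics/w4.png

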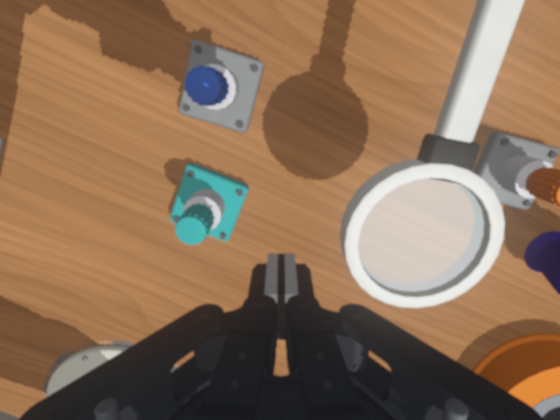

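The closed fingers at (282,270) sit left of the lens ring (425,233), with nothing beneath them. I'll descend and push along the arc.

>>> {"op": "arm_command", "data": {
  "series": [
    [0,0,0.03,0],
    [0,0,0.06,0],
    [0,0,0.09,0],
    [0,0,0.1,0],
    [0,0,0.1,0]
  ]
}}

```text
time: 11.7
ee_pos: [0.4684, -0.0634, 0.1451]
tcp_rot: [-179.9, 0.1, 25.5]
wrist_force: [0.4, -0.8, 0.0]
opening: -0.0003
grasp_force: 0.0
```

>>> {"op": "arm_command", "data": {
  "series": [
    [-0.003,0.015,0,0],
    [-0.006,0.03,0,0],
    [-0.009,0.04,0,0],
    [-0.013,0.05,0,0],
    [-0.017,0.06,0,0]
  ]
}}

```text
time: 12.2
ee_pos: [0.4798, -0.1253, 0.1467]
tcp_rot: [-180.0, -0.0, 25.5]
wrist_force: [0.3, 3.7, 0.4]
opening: -0.0
grasp_force: 1.4
```

>>> {"op": "arm_command", "data": {
  "series": [
    [-0.005,0.013,0,0],
    [-0.009,0.026,0,0],
    [-0.013,0.039,0,0],
    [-0.017,0.052,0,0],
    [-0.02,0.065,0,0]
  ]
}}

```text
time: 12.7
ee_pos: [0.4895, -0.1928, 0.1461]
tcp_rot: [-180.0, 0.0, 25.5]
wrist_force: [0.5, 3.8, -0.0]
opening: 0.0002
grasp_force: 1.4
```

>>> {"op": "arm_command", "data": {
  "series": [
    [0,0.012,0,0],
    [-0.001,0.024,0,0],
    [-0.001,0.036,0,0],
    [-0.001,0.048,0,0],
    [-0.001,0.06,0,0]
  ]
}}

```text
time: 13.2
ee_pos: [0.515, -0.247, 0.1462]
tcp_rot: [-180.0, -0.0, 25.6]
wrist_force: [-1.0, 3.5, -0.3]
opening: -0.0002
grasp_force: 1.4
```

```bash
python3 - <<'E'
from h import *
o=bot.get_obs(); print(o['ee_pos'],o['wrist_force'])
P=np.array([.585,-.318])
for n in ['scene','side','wrist']:
    c=cam(n)
    for k,z in {'lens':.161,'bar_mid':.161}.items():
        for r in bot.mark_of(n,k)[:1]:
            p=at_z(c,r['location'],z); print(n,k,round(r['confidence'],2),p.round(3),(P-p[:2]).round(3))
E
```

```text
[ 0.51503339 -0.24699698  0.14618082] [-0.9971015   3.50079673 -0.28248649]
scene lens 0.58 [ 0.567 -0.298  0.161] [ 0.018 -0.02 ]
scene bar_mid 0.76 [ 0.672 -0.193  0.161] [-0.087 -0.125]
side lens 0.79 [ 0.572 -0.296  0.161] [ 0.013 -0.022]
side bar_mid 0.76 [ 0.681 -0.206  0.161] [-0.096 -0.112]
wrist lens 0.61 [ 0.571 -0.298  0.161] [ 0.014 -0.02 ]
```

>>> {"op": "arm_command", "data": {
  "series": [
    [0.001,0.007,0,0],
    [0.002,0.014,0,0],
    [0.003,0.02,0,0],
    [0.004,0.024,0,0],
    [0.004,0.024,0,0]
  ]
}}

```text
time: 14.15
ee_pos: [0.5288, -0.2669, 0.1461]
tcp_rot: [180.0, 0.0, 25.5]
wrist_force: [0.5, -1.4, -0.4]
opening: -0.0
grasp_force: 0.0
```

>>> {"op": "arm_command", "data": {
  "series": [
    [0,-0.01,0,0],
    [0,-0.03,0,0],
    [0,-0.06,0,0],
    [0,-0.06,-0.03,0],
    [0,-0.06,-0.07,0]
  ]
}}

```text
time: 14.65
ee_pos: [0.5008, -0.2104, 0.215]
tcp_rot: [-179.8, 0.2, 25.6]
wrist_force: [1.4, -0.2, 1.0]
opening: 0.0002
grasp_force: 0.0
```

>>> {"op": "arm_command", "data": {
  "series": [
    [0,-0.02,-0.02,0],
    [0,-0.06,-0.03,0],
    [0,-0.06,-0.03,0],
    [0,-0.06,-0.03,0],
    [0,-0.06,-0.03,0]
  ]
}}

```text
time: 15.15
ee_pos: [0.4766, -0.158, 0.2458]
tcp_rot: [-180.0, 0.0, 25.6]
wrist_force: [0.2, 0.3, -0.2]
opening: -0.0
grasp_force: 0.0
```

```bash
python3 - <<'E'
from h import *
o=bot.get_obs(); print(o['time'],o['ee_pos'],o['wrist_force'])
P=np.array([.585,-.318])
for n in ['scene','side','wrist']:
    c=cam(n); cv2.imwrite(f'pics/f_{n}.png',c['color'])
    for k,z in {'lens':.161}.items():
        for r in bot.mark_of(n,k)[:1]:
            p=at_z(c,r['location'],z); print(n,k,round(r['confidence'],2),p.round(3),(P-p[:2]).round(3))
E
```

```text
15.15 [ 0.47659681 -0.15795906  0.24581606] [ 0.17152378  0.33999214 -0.1907018 ]
scene lens 0.85 [ 0.586 -0.314  0.161] [-0.001 -0.004]
side lens 0.77 [ 0.58  -0.319  0.161] [0.005 0.001]
```

View pics/f_side.png

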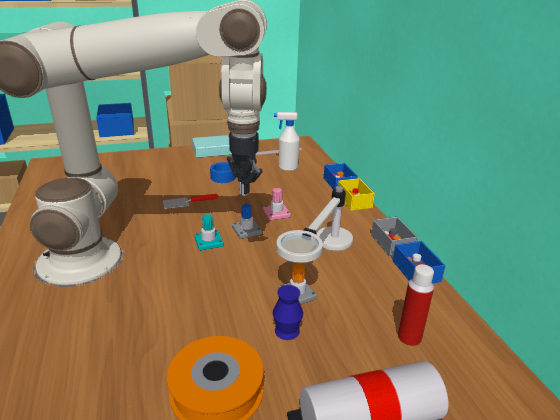

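The lens (299,245) stands over the orange cap (299,275), the cap is down, and the gripper is clear of everything.

```bash
python3 -c "
from workcell import bot; print(bot.job_done())"
```

```text
the job is handed in; nothing more can be done
None
```

The job is handed in: I pulled the orange cap at about 12 N until the green band showed, held it over a second and let it back down, and the lens now stands within about 5 mm of its centre by the camera measurements; the hand-in gave no verdict.

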